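# Wedge the rocking plywood case

## Task

The plywood case on the bench rocks because the foot at the corner beside the loose wedge is too short. Press down on top of that corner to feel it rock and let it come back, push the wedge along the bench, thin edge first, under the short foot until it is just snug, without jacking the case up, then press down just as firmly on the same corner again to check that it no longer rocks. Only press and push: lift nothing, do not shove the case away, and leave the things around it where they are.

Things in the scene. Friction and masses are not known exactly. Their poses are not given: they have to be found in the camera images.
- case: plywood case, about 1.5 kg, 220 (own x) by 170 mm (own y), underside 24 mm, tray rim 50 mm, four corner stacks 70 mm above the bench; round feet 24 mm across at own x = +-90, y = +-65 mm. The foot at (-90, +65) mm is short, so pressing its corner with about 4 to 10 N rocks the case down 5 to 9 mm there; released, it comes back level. Origin: on the bench, middle of the footprint
- short_pad (a point): middle of the flat top of the corner stack (44 mm along the case's x by 38 mm along its y) over the short foot, 70 mm above the bench when the case stands level; the place to press
- short_foot (a point): point on the short foot's centre line, level with the soles of the other three feet (on the bench while the case is level). The short foot's own sole, 24 mm across, hangs 5 to 9 mm above it (differs each time, not told); its edge is 8 mm inside the case's +y face
- wedge: loose solid plywood wedge, 120 g, 110 mm long (own x), 50 mm wide (own y), flat on the bench; top slopes from 20 mm high at the square back end (own x -55 mm) to the 2 mm thin edge (own x +55 mm). It lies off the case's +y side, thin edge roughly towards the short foot. It slides with about 1 N; once it bears on the foot the push rises to several N. Origin: middle of the underside
- glue: white glue bottle, 60 mm in diameter, 170 mm high, to be left alone; origin at the centre of its underside
- tape: roll of masking tape lying flat, 90 mm outside diameter, 24 mm high, to be left alone; origin at the centre of its underside
- discs: stack of plywood discs, 48 mm in diameter, 22 mm high, to be left alone; origin at the centre of its underside
- bracket: flat plywood part, 100 by 40 by 6 mm, to be left alone; origin on its underside
- washers: plywood disc 60 mm in diameter, 12 mm high, to be left alone; origin at the centre of its underside
Things that resemble listed ones, but are neither listed nor needed, are in the scene too. Leave any blue or yellow look-alike of the wedge alone.

How it is judged:
On the way, in this order (a step that is already met when the one before it is completed fails the run):
1. the short corner is pressed down and the case is felt to rock (contact force between the fingers and case above 0.5 N and angle between case's own z axis and vertical above 0.025 rad), for 0.1 s.
2. the wedge's thin edge has been pushed under the short foot (x of short_foot in the frame of wedge between -0.04 and 0.055 m and y of short_foot in the frame of wedge between -0.022 and 0.022 m), for 0.2 s.
3. the short corner is pressed again with over 3 N and the case, carried by the wedge, does not rock (all of step 2 and contact force between the fingers and case above 3 N and horizontal distance between the grasp point and short_pad below 0.045 m and angle between case's own z axis and vertical below 0.018 rad and contact force between wedge and case above 2 N), for 0.25 s.
At the end, for the whole second after the job is handed in: the wedge lies flat on the bench with its slope under and touching the short foot (foot centre within 22 mm of the wedge's middle line), the case stands level within 0.015 rad, both at rest, the case within 25 mm of where it stood (all of step 2 and contact force between wedge and case above 0.05 N and angle between case's own z axis and vertical below 0.015 rad and height (world z) of wedge below 0.005 m and angle between wedge's own z axis and vertical below 0.05 rad and linear speed of each of case, wedge below 0.01 m/s and distance of case from where it was at the start of the episode below 0.025 m).
It fails at once if the wedge is lifted off the bench (height (world z) of wedge above 0.015 m).
It fails at once if the case is lifted or turned over (height (world z) of case above 0.02 m or angle between case's own z axis and vertical above 0.2 rad).
It fails at once if the case is shoved more than 40 mm (distance of case from where it was at the start of the episode above 0.04 m).
It fails at once if a thing standing around is moved more than 30 mm (distance of any of glue, tape, discs, bracket, washers from where it was at the start of the episode above 0.03 m).
It also fails if it takes over 58 s, if anything falls off the work surface, if the arm or the gripper's body presses on something with over 40 N, if the wrist force passes 120 N, or if a joint passes its speed limit or range.

## Robot

A 6-joint arm with a two-finger parallel gripper is mounted at the origin on the work surface. World frame = base frame: x ahead of the robot, y to its left, z up, the work surface at z = 0. Lengths are in m, angles in rad, forces in N, time in s.
With the tool pointing down it reaches from about 0.25 to 0.85 m from the base axis. Payload 12.5 kg.
Tool frame: the origin (TCP) lies at the very end of the fingers, on their centre line; the grasp point (between the pads) lies 19 mm behind it; z points along the fingers, y is the direction in which the jaws open and shut (so a half turn about z gives the same grasp; the last joint's range is limited). The gripper opens to 93 mm and grips with 3 to 60 N. Pads are 15 mm wide; open, the fingers measure 128 mm over their backs; the gripper's body (75 mm by 188 mm) begins 65 mm behind the grasp point.
Start: joints at [-1.255, 0.351, 1.652, -0, 1.139, -0.085], TCP at [0.215, -0.506, 0.219] pointing down, gripper open.
Joint ranges: [-2.75, 2.75], [-0.79, 2.1], [0.01, 2.65], [-1.57, 4.71], [0.07, 3.14], [-2.87, 2.87]. Speed limits (rad/s): [2.22, 2.22, 2.79, 3.14, 3.14, 3.14].

## Interface

Orientations are given as a unit quaternion [x, y, z, w].
In Python, from bench import env gives the robot as it stands.
- The arm moves only by the tool apply_moves, never from a script. Its argument "rows" is a list of rows, each a list of 3 entries, a list of its own where there are three numbers: the opening, from 0 (shut) to 1 (fully open), then the shift along the tool's x, y, z in m, then the turn, a rotation vector about the tool's x, y, z in degrees. In form: [[jaw, [x, y, z], [ax, ay, az]], ...]. A call has 1 to 8 rows; each row is the pose to reach, as a shift and turn from the pose commanded when the call began, along the tool's axes at that moment; what a row does not reach only later rows make up. A row lasts 1/12 s, in which the tool goes at most 41.7 mm and 7.16 degrees, less where a joint would pass 70% of its speed; a pose out of reach is approached as far as the arm can. A call with a gripper value outside its range is refused whole. The fingers move at their own pace and stop on an object; "grip_force" is the grip in N (left out, the last holds). Time passes only in rows, so rows that repeat a pose let the fingers close. It gives the time, the measured TCP pose, the force and the opening at its end, in the units of the state.
- env.sense(): the state, without advancing time (a new reading comes with each control period).
- env.grab_frame(name): name is "scene" or "top"; returns the picture (384x512x3 uint8, blue, green, red); there is no depth.
- env.camera_info(name): a dict with "intrinsics" (3x3 intrinsics, pixels), "pose" (4x4, takes a point from camera to world coordinates). Camera axes: x right, y down, z forward; pixel columns grow to the right and rows downward; lengths in m; the calibration is good to about 2 mm. A picture is of the moment at which its call begins. camera_info takes no time and is no camera call.
- env.hand_in(): hands the job in, once; it reports no verdict.
The state is a dict: "time": time; "qpos": joint angles; "joint_velocities": joint speeds; "tau": joint torques, N m; "tool_pos": TCP position; "orientation": TCP orientation; "contact_force": force on the tool from outside, world axes, zero at the start; "torque": the same for the moment, N m; "width": finger opening in m.
Only numpy, scipy, OpenCV 4.12 (cv2) and the standard library are available. Lean on these libraries where they do the work, as an engineer would, in place of code of your own. Each camera call takes 0.05 s, during which the arm holds its last target.

## Working session

There is one attempt and no reset: what is moved stays moved. The work goes in short steps, Python scripts to look and compute and a tool call to move; the robot and the scene stay as the last step left them, time stands still between calls to the robot, and variables do not carry over. Pictures are saved under pics/ and viewed, and the job is handed in when it is done.

Besides the shell and the picture viewer there is one more tool, called after "Emit:" as name(argument=value, ...), one argument or row to a line, values as JSON. apply_moves: Moves the arm, as the interface text tells. Its arguments: {"type":"object","properties":{"rows":{"type":"array","items":{"type":"array"}},"grip_force":{"type":"number"}},"required":["rows"]}

```bash
mkdir -p pics; ls; python3 - <<'E'
from bench import env
import cv2,numpy as np
for n in("scene","top"):
    cv2.imwrite(f"pics/{n}0.png",env.grab_frame(n)); c=env.camera_info(n); print(n,np.round(c["intrinsics"],1).tolist(),np.round(c["pose"],3).tolist())
s=env.sense()
for k in s: print(k,np.round(s[k],3))
E
```

```text
pics
scene [[381.5, 0.0, 258.6], [0.0, 381.5, 187.9], [0.0, 0.0, 1.0]] [[-0.354, 0.68, -0.642, 1.123], [0.935, 0.251, -0.25, 0.257], [-0.009, -0.689, -0.725, 0.743], [0.0, 0.0, 0.0, 1.0]]
top [[470.9, 0.0, 252.9], [0.0, 470.9, 189.8], [0.0, 0.0, 1.0]] [[0.026, -0.996, 0.082, 0.409], [-0.999, -0.024, 0.022, 0.016], [-0.02, -0.082, -0.996, 1.418], [0.0, 0.0, 0.0, 1.0]]
time 0.1
qpos [-1.255  0.351  1.652 -0.     1.139 -0.085]
joint_velocities [ 0.    -0.001 -0.002 -0.001  0.    -0.001]
tau [-0.0000e+00 -4.9803e+01 -2.8570e+01  7.0000e-02  2.4000e-02 -0.0000e+00]
tool_pos [ 0.215 -0.506  0.218]
orientation [ 0.98   0.199 -0.    -0.001]
contact_force [-0.459 -1.454  0.884]
torque [-0.006 -0.036  0.043]
width 0.093
```

View pics/scene0.png

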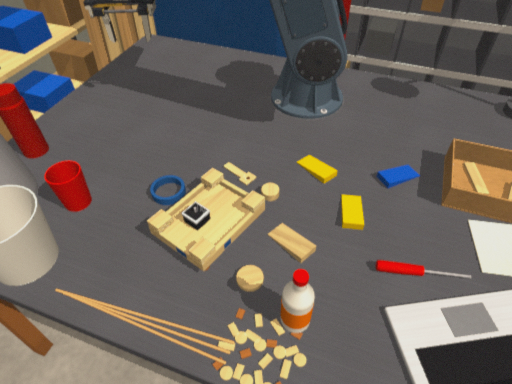

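View pics/top0.png

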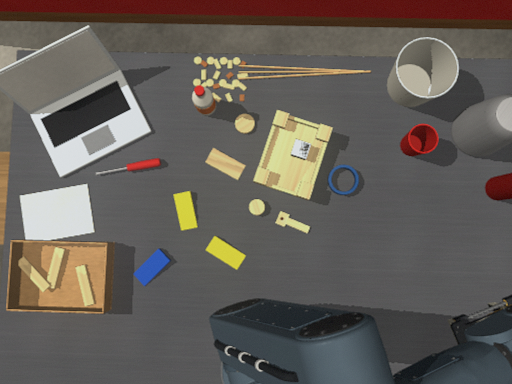

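```bash
python3 - <<'E'
import cv2
a=cv2.imread("pics/top0.png")[95:245,185:365]; cv2.imwrite("pics/topc.png",cv2.resize(a,None,fx=4.4,fy=4,interpolation=2) if 0 else cv2.resize(a,None,fx=4,fy=4,interpolation=cv2.INTER_CUBIC))
a=cv2.imread("pics/scene0.png")[150:300,140:330]; cv2.imwrite("pics/scenec.png",cv2.resize(a,None,fx=4,fy=4,interpolation=cv2.INTER_CUBIC))
E
```

```text
(no output)
```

View pics/topc.png

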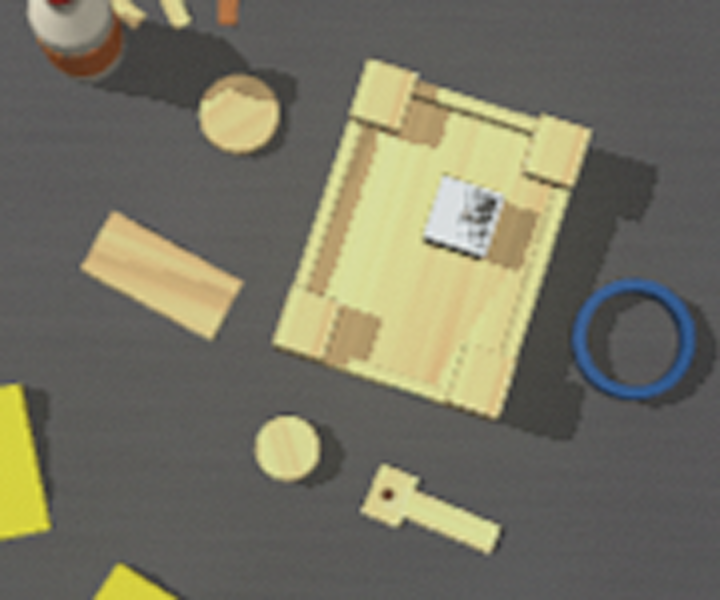

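View pics/scenec.png

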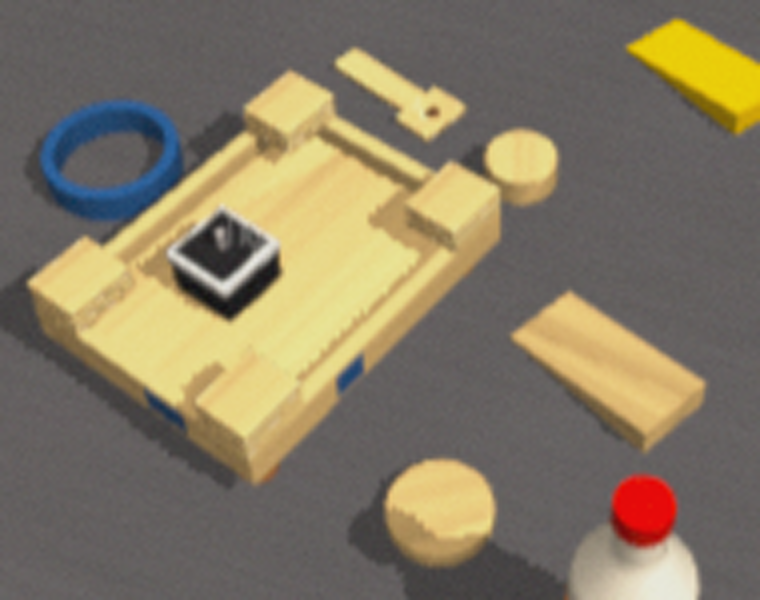

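```bash
cat > h.py <<'E'
import numpy as np,cv2
from bench import env
def cast(n,uv,z):
    c=env.camera_info(n);K=np.array(c["intrinsics"]);P=np.array(c["pose"])
    uv=np.atleast_2d(np.array(uv,float)); d=(np.linalg.inv(K)@np.c_[uv,np.ones(len(uv))].T).T@P[:3,:3].T
    o=P[:3,3]; zz=np.broadcast_to(z,(len(uv),)); t=(zz-o[2])/d[:,2]; return o+d*t[:,None]
def rigid(M,W):
    m=M.mean(0);w=W.mean(0);a=M-m;b=W-w
    th=np.arctan2((a[:,0]*b[:,1]-a[:,1]*b[:,0]).sum(),(a*b).sum())
    R=np.array([[np.cos(th),-np.sin(th)],[np.sin(th),np.cos(th)]]);t=w-R@m
    return R,t,th,np.linalg.norm(W-(M@R.T+t),axis=1)
def case_fit(n,uv): # uv outer stack-top corners: (-,+),(+,+),(+,-),(-,-)
    M=np.array([[-.11,.085],[.11,.085],[.11,-.085],[-.11,-.085]]);
    return rigid(M,cast(n,uv,.07)[:,:2])
def wedge_fit(n,uv,wz=(.02,.02,.002,.002)): # back +y, back -y, front -y, front +y
    M=np.array([[-.055,.025],[-.055,-.025],[.055,-.025],[.055,.025]])
    return rigid(M,cast(n,uv,list(wz))[:,:2])
E
python3 - <<'E'
from h import *
T=lambda p:np.array(p)/4.+[185,95]-.375
S=lambda p:np.array(p)/4.+[140,150]-.375
for n,f,c,w in [("top",T,[(273,343),(368,60),(591,128),(498,417)],[(80,267),(113,212),(243,283),(212,340)][::-1]),
  ("scene",S,[(500,200),(252,450),(30,285),(292,70)],[(640,443),(706,383),(570,292),(513,335)])]:
    R,t,th,e=case_fit(n,f(c)); print(n,"case",t,np.degrees(th),e*1000,"pad",R@[-.088,.066]+t,"foot",R@[-.09,.065]+t)
    if n=="top": w=[(113,212),(80,267),(212,340),(243,283)]
    for ww in ([w, [w[1],w[0],w[3],w[2]]]):
        r,t2,t2h,e=wedge_fit(n,f(ww)); print(" wedge",t2,np.degrees(t2h),e*1000,"foot in wedge",r.T@(R@[-.09,.065]+t-t2))
# other things
for nm,p,z in [("disc_lo",(287,448),.022),("disc_hi",(239,113),.012),("brk",(430,510),.006)]: print(nm,cast("top",T(p),z))
for nm,p,z in [("disc_lo",(521,155),.022),("disc_hi",(440,505),.012)]: print(nm,cast("scene",S(p),z))
E
```

```text
top case [ 0.62677945 -0.06699778] -16.75389301311033 [0.5961979  1.61026349 0.72442362 0.49817332] pad [0.56154014 0.02156763] foot [0.55933677 0.0211866 ]
 wedge [0.60163921 0.13212485] -116.95390513468591 [1.13503756 1.49408155 0.7422872  0.45808022] foot in wedge [0.11806176 0.01257818]
 wedge [0.60163921 0.13212485] -116.46576079760354 [48.86201942 49.40865146 49.35853284 49.92222729] foot in wedge [0.11816464 0.01157188]
scene case [ 0.63286256 -0.06096079] -17.336392210813212 [4.97442845 4.10978235 2.27756507 4.40482684] pad [0.56852701 0.02826329] foot [0.56631989 0.02790468]
 wedge [0.60563501 0.13476432] -118.52754354129694 [4.4016661  3.26069254 0.89206057 1.55965301] foot in wedge [0.11266172 0.01649237]
 wedge [0.60563501 0.13476432] -120.07164678492138 [54.25667644 52.46375043 50.03184522 48.23240163] foot in wedge [0.1121764  0.01952221]
disc_lo [[0.47349491 0.03472187 0.022     ]]
disc_hi [[0.72706619 0.07762156 0.012     ]]
brk [[ 0.43058652 -0.07297606  0.006     ]]
disc_lo [[0.4760598  0.03633062 0.022     ]]
disc_hi [[0.72864532 0.07975606 0.012     ]]
```

```bash
cat >> h.py <<'E'
from scipy.spatial.transform import Rotation as Rn
def go(p,az,frm=None):
    s=env.sense();R=Rn.from_quat(s["orientation"]).as_matrix();o=np.array(s["tool_pos"]) if frm is None else np.array(frm)
    a=np.radians(az);x=np.array([np.cos(a),np.sin(a),0]);z=np.array([0,0,-1.]);D=np.c_[x,np.cross(z,x),z]
    rv=Rn.from_matrix(R.T@D).as_rotvec(degrees=True)
    print("shift mm",np.round(R.T@(np.array(p)-o)*1000,1),"turn",np.round(rv,2))
def st():
    s=env.sense();x=Rn.from_quat(s["orientation"]).as_matrix()[:,0]
    print("t",round(float(s["time"]),2),"p",np.round(np.array(s["tool_pos"])*1000,1),"az",np.round(np.degrees(np.arctan2(x[1],x[0])),2),"F",np.round(s["contact_force"],2),"w",np.round(s["width"]*1000,1),"q",np.round(s["qpos"],2))
E
python3 - <<'E'
from h import *
go([.562,.023,.11],69)
a=cv2.imread("pics/top0.png");h=cv2.cvtColor(a,cv2.COLOR_BGR2HSV)
T=lambda p:np.array(p)/4.+[185,95]-.375
print(cast("top",T((82,62)),.02),cast("top",(200,91),.17))
# bottle in scene: base approx px (296,325), cap (301,275)
print(cast("scene",(301,274),.17),cast("scene",(296,322),.0))
E
```

```text
shift mm [ 526.4 -351.5  108.6] turn [-6.000e-02 -3.000e-02 -4.603e+01]
[[0.76189746 0.19719161 0.02      ]] [[0.77644461 0.19346302 0.17      ]]
[[0.7800352  0.19879207 0.17      ]] [[0.7871594  0.20306924 0.        ]]
```

Emit:
apply_moves(
  rows=[
    [0,[0.03,-0.02,0],[0,0,-6]],
    [0,[0.06,-0.04,0],[0,0,-12]],
    [0,[0.09,-0.06,0],[0,0,-18]],
    [0,[0.12,-0.08,0],[0,0,-24]],
    [0,[0.15,-0.1,0],[0,0,-30]],
    [0,[0.18,-0.12,0],[0,0,-36]],
    [0,[0.21,-0.14,0],[0,0,-42]],
    [0,[0.24,-0.16,0.0],[0,0,-46]],
  ],
)

```text
time: 0.77
tool_pos: [0.3737, -0.2638, 0.2186]
orientation: [0.823, 0.568, -0.0, -0.0]
contact_force: [0.0, -0.9, -0.8]
width: 0.044
```

```bash
python3 -c "
from h import *
st();go([.562,.023,.11],69)"
```

```text
t 0.77 p [ 373.7 -263.8  218.6] az 69.28 F [ 0.04 -0.85 -0.77] w 44.0 q [-0.72  0.18  1.88  0.    1.08 -0.35]
shift mm [334.8  74.7 108.6] turn [-0.01 -0.    0.28]
```

Emit:
apply_moves(
  rows=[
    [0,[0.03,0.01,0],[0,0,0]],
    [0,[0.065,0.02,0],[0,0,0]],
    [0,[0.1,0.03,0],[0,0,0]],
    [0,[0.14,0.035,0],[0,0,0]],
    [0,[0.18,0.045,0],[0,0,0]],
    [0,[0.22,0.055,0.02],[0,0,0]],
    [0,[0.255,0.06,0.04],[0,0,0]],
    [0,[0.28,0.065,0.06],[0,0,0]],
  ],
)

```text
time: 1.43
tool_pos: [0.5354, -0.0249, 0.158]
orientation: [0.824, 0.567, 0.0, 0.0]
contact_force: [0.4, -1.0, -0.6]
width: 0.0007
```

```bash
python3 -c "
from h import *
st();go([.562,.023,.085],69)"
```

```text
t 1.43 p [535.4 -24.9 158. ] az 69.02 F [ 0.45 -0.98 -0.63] w 0.7 q [-0.13  0.4   1.75  0.    0.99  0.23]
shift mm [54.2  7.6 73. ] turn [ 0.05 -0.02  0.02]
```

Emit:
apply_moves(
  rows=[
    [0,[0.03,0.004,0.02],[0,0,0]],
    [0,[0.054,0.008,0.05],[0,0,0]],
    [0,[0.054,0.008,0.073],[0,0,0]],
    [0,[0.054,0.008,0.073],[0,0,0]],
    [0,[0.054,0.008,0.073],[0,0,0]],
  ],
)

```text
time: 1.85
tool_pos: [0.5604, 0.0201, 0.085]
orientation: [0.824, 0.566, -0.001, -0.001]
contact_force: [-0.3, -0.8, -0.1]
width: 0.0008
```

```bash
python3 -c "
from h import *
st()
for n in ('top','scene'): cv2.imwrite(f'pics/{n}1.png',env.grab_frame(n))
a=cv2.imread('pics/top1.png')[95:245,185:365];b=cv2.imread('pics/scene1.png')[150:300,140:320]
cv2.imwrite('pics/c1.png',cv2.resize(np.hstack([a,b]),None,fx=2.2,fy=2.2,interpolation=2))"
```

```text
t 1.85 p [560.4  20.1  85. ] az 68.98 F [-0.31 -0.77 -0.1 ] w 0.8 q [-0.05  0.54  1.73 -0.    0.87  0.32]
```

View pics/c1.png

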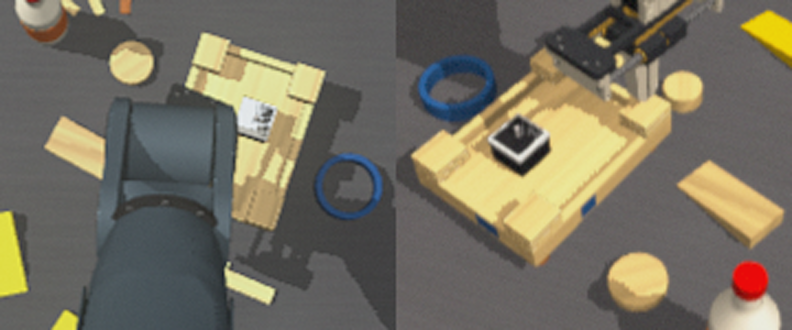

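Emit:
apply_moves(
  rows=[
    [0,[0,0,0.007],[0,0,0]],
    [0,[0,0,0.012],[0,0,0]],
    [0,[0,0,0.015],[0,0,0]],
    [0,[0,0,0.017],[0,0,0]],
    [0,[0,0,0.018],[0,0,0]],
    [0,[0,0,0.018],[0,0,0]],
  ],
)

```text
time: 2.45
tool_pos: [0.561, 0.0206, 0.0679]
orientation: [0.824, 0.566, 0.0, -0.0]
contact_force: [-3.2, 3.8, 6.0]
width: 0.0008
```

```bash
python3 -c "
from h import *
st()"
```

```text
t 2.45 p [561.   20.6  67.9] az 68.95 F [-3.24  3.79  6.  ] w 0.8 q [-0.05  0.57  1.74  0.    0.84  0.32]
```

Emit:
apply_moves(
  rows=[
    [0,[0,0,0.001],[0,0,0]],
    [0,[0,0,0.002],[0,0,0]],
    [0,[0,0,0.002],[0,0,0]],
    [0,[0,0,0.002],[0,0,0]],
  ],
)

```text
time: 2.78
tool_pos: [0.5611, 0.0208, 0.0662]
orientation: [0.824, 0.566, 0.0, -0.0]
contact_force: [-3.1, 6.4, 7.6]
width: 0.0004
```

```bash
python3 -c "
from h import *
st()
for n in ('scene',): cv2.imwrite(f'pics/{n}2.png',env.grab_frame(n))
a=cv2.imread('pics/scene1.png')[150:300,140:320];b=cv2.imread('pics/scene2.png')[150:300,140:320]
cv2.imwrite('pics/c2.png',cv2.resize(np.hstack([a,b]),None,fx=2.2,fy=2.2,interpolation=2))"
```

```text
t 2.78 p [561.1  20.8  66.2] az 68.95 F [-3.05  6.42  7.57] w 0.4 q [-0.05  0.57  1.74  0.    0.83  0.32]
```

View pics/c2.png

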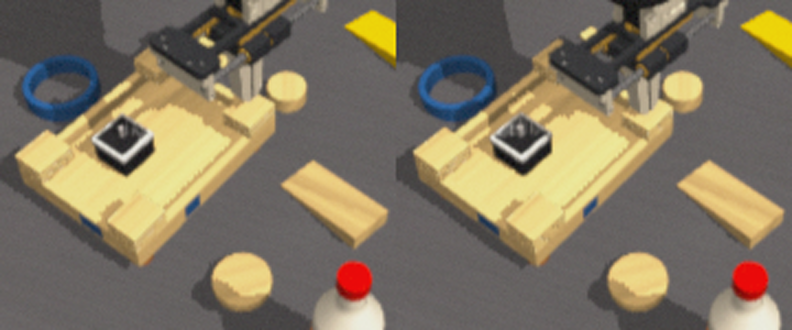

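Emit:
apply_moves(
  rows=[
    [0,[0.001,-0.001,0.0005],[0,0,0]],
    [0,[0.0015,-0.001,0.001],[0,0,0]],
    [0,[0.0015,-0.001,0.0015],[0,0,0]],
    [0,[0.0015,-0.001,0.0015],[0,0,0]],
  ],
)

```text
time: 3.17
tool_pos: [0.561, 0.0217, 0.0653]
orientation: [0.824, 0.566, 0.0, 0.0]
contact_force: [-5.8, 0.3, 15.4]
width: 0.0003
```

```bash
python3 -c "
from h import *
st()"
```

```text
t 3.17 p [561.   21.7  65.3] az 68.96 F [-5.81  0.34 15.43] w 0.3 q [-0.04  0.57  1.74 -0.    0.83  0.32]
```

Emit:
apply_moves(
  rows=[
    [0,[0,0,-0.003],[0,0,0]],
    [0,[0,0,-0.008],[0,0,0]],
    [0,[0,0,-0.02],[0,0,0]],
    [0,[0,0,-0.045],[0,0,0]],
    [0,[0,0,-0.075],[0,0,0]],
    [0,[0.01,0,-0.11],[0,0,0]],
    [0,[0.05,0.0,-0.11],[0,0,0]],
    [0,[0.09,0.0,-0.11],[0,0,0]],
  ],
)

```text
time: 3.83
tool_pos: [0.5944, 0.1061, 0.1776]
orientation: [0.825, 0.565, 0.002, 0.001]
contact_force: [-0.4, 0.2, -0.7]
width: 0.0008
```

```bash
python3 -c "
from h import *
st()
for n in ('scene','top'): cv2.imwrite(f'pics/{n}3.png',env.grab_frame(n))
b=cv2.imread('pics/scene3.png')[150:300,140:320]
cv2.imwrite('pics/c3.png',cv2.resize(b,None,fx=4,fy=4,interpolation=2))
print(np.abs(cv2.imread('pics/scene3.png')[240:280,150:210].astype(int)-cv2.imread('pics/scene0.png')[240:280,150:210]).mean())
w=np.array([.602,.132]); 
for a in (66,69):
  d=np.array([np.cos(np.radians(a)),np.sin(np.radians(a))]);b=np.array([np.cos(np.radians(63)),np.sin(np.radians(63))])
  p=w+b*.055+d*.024+5e-3*np.array([-d[1],d[0]]); print(p); go([*p,.17],a); go([*p,.006],a)"
```

```text
t 3.83 p [594.4 106.1 177.6] az 68.81 F [-0.4   0.25 -0.68] w 0.8 q [ 0.1   0.49  1.55 -0.    1.1   0.47]
3.195972222222222
[0.63216343 0.20496413]
shift mm [102.3   1.6   5.6] turn [ 0.09 -0.11  3.15]
shift mm [102.    1.3 169.6] turn [ 0.09 -0.11  3.15]
[0.63090241 0.20520313]
shift mm [102.1   0.3   5.6] turn [ 0.09 -0.11  0.15]
shift mm [101.8   0.  169.6] turn [ 0.09 -0.11  0.15]
```

View pics/c3.png

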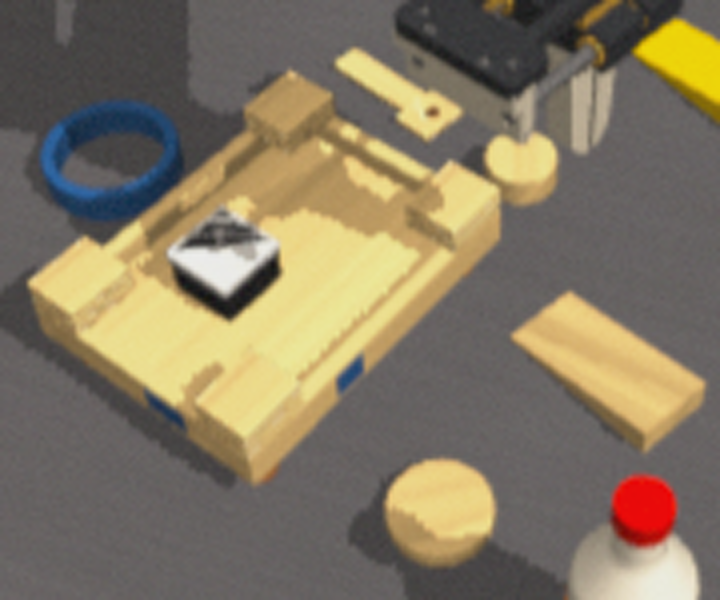

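Emit:
apply_moves(
  rows=[
    [0,[0.035,0,0],[0,0,0]],
    [0,[0.07,-0.001,0],[0,0,0]],
    [0,[0.1,-0.002,0.0],[0,0,0]],
    [0,[0.101,-0.002,0.03],[0,0,0]],
    [0,[0.101,-0.002,0.07],[0,0,0]],
    [0,[0.101,-0.002,0.1],[0,0,0]],
    [0,[0.101,-0.002,0.13],[0,0,0]],
    [0,[0.101,-0.002,0.13],[0,0,0]],
  ],
)

```text
time: 4.6
tool_pos: [0.6241, 0.1996, 0.0387]
orientation: [0.824, 0.566, -0.004, -0.002]
contact_force: [-0.1, -0.5, -0.8]
width: 0.0004
```

```bash
python3 -c "
from h import *
st()
for n in ('scene','top'): cv2.imwrite(f'pics/{n}4.png',env.grab_frame(n))
b=cv2.imread('pics/scene4.png')[150:340,140:340]
cv2.imwrite('pics/c4.png',cv2.resize(b,None,fx=3,fy=3,interpolation=2))"
```

```text
t 4.6 p [624.1 199.6  38.7] az 68.96 F [-0.11 -0.48 -0.81] w 0.4 q [ 0.24  0.75  1.47 -0.    0.93  0.61]
```

View pics/c4.png

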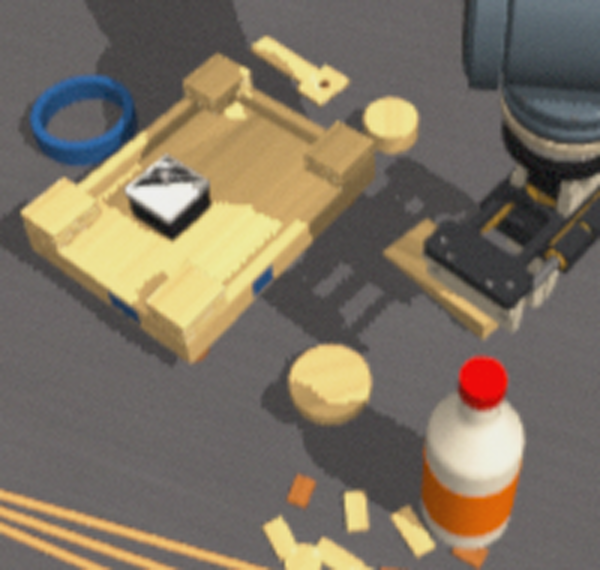

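Emit:
apply_moves(
  rows=[
    [0,[0.002,0,0.01],[0,0,0]],
    [0,[0.002,0,0.02],[0,0,0]],
    [0,[0.002,0.0,0.028],[0,0,0]],
    [0,[0.002,0.0,0.028],[0,0,0]],
  ],
)

```text
time: 5.03
tool_pos: [0.6274, 0.2025, 0.0148]
orientation: [0.824, 0.566, -0.001, -0.0]
contact_force: [-0.1, -0.4, -0.3]
width: 0.0004
```

```bash
python3 -c "
from h import *
st();go([.56,.022,.006],69)"
```

```text
t 5.03 p [627.4 202.5  14.8] az 68.97 F [-0.14 -0.35 -0.3 ] w 0.4 q [ 0.24  0.79  1.47 -0.    0.88  0.61]
shift mm [-192.7    1.9    9. ] turn [-0.09  0.06 -0.03]
```

Emit:
apply_moves(
  rows=[
    [0,[0,0,0.005],[0,0,0]],
    [0,[0,0,0.008],[0,0,0]],
    [0,[-0.005,0,0.008],[0,0,0]],
    [0,[-0.01,0,0.008],[0,0,0]],
    [0,[-0.016,0,0.008],[0,0,0]],
    [0,[-0.023,0,0.008],[0,0,0]],
    [0,[-0.03,0,0.008],[0,0,0]],
    [0,[-0.03,0.0,0.008],[0,0,0]],
  ],
)

```text
time: 5.7
tool_pos: [0.617, 0.1733, 0.0083]
orientation: [0.825, 0.566, -0.0, 0.0]
contact_force: [0.5, -1.3, -0.4]
width: 0.0002
```

```bash
python3 -c "
from h import *
st();go([.56,.022,.006],69)
for n in ('scene','top'): cv2.imwrite(f'pics/{n}5.png',env.grab_frame(n))
b=cv2.imread('pics/scene5.png')[150:300,140:330]
cv2.imwrite('pics/c5.png',cv2.resize(b,None,fx=4,fy=4,interpolation=2))"
```

```text
t 5.7 p [617.  173.3   8.3] az 68.91 F [ 0.49 -1.35 -0.37] w 0.2 q [ 0.2   0.77  1.53 -0.    0.84  0.57]
shift mm [-161.7    1.2    2.3] turn [-0.01  0.02 -0.09]
```

View pics/c5.png

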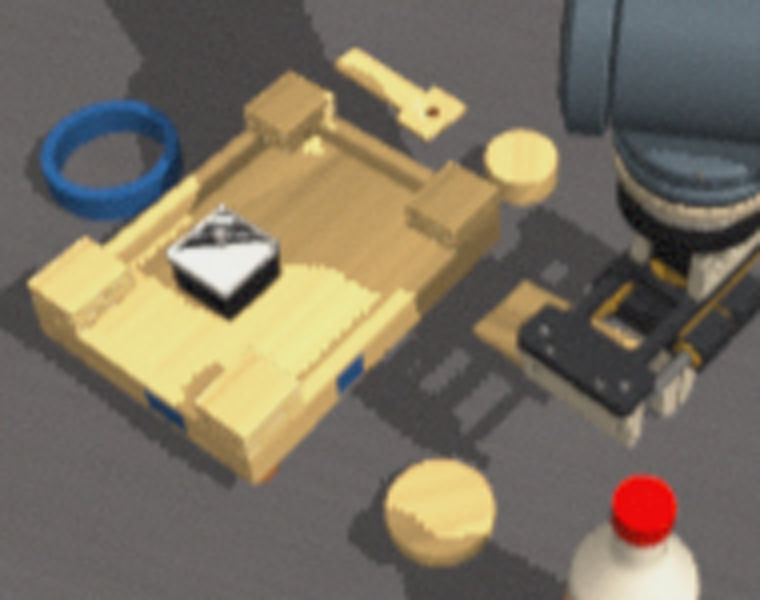

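```bash
python3 -c "
from h import *
S=lambda p:np.array(p)/4.+[140,150]-.375
for q in ([(513,335),(570,292)],[(475,325),(530,282)]):
  w=cast('scene',S(q),.002)[:,:2]-[.004,.003]; d=w[0]-w[1]; print(w, np.linalg.norm(d), np.degrees(np.arctan2(d[1],d[0]))-90)
  m=w.mean(0);print('mid',m, 'to foot',np.array([.5605,.0225])-m, np.degrees(np.arctan2(*(np.array([.5605,.0225])-m)[::-1])))
"
```

```text
[[0.5963512  0.07271453]
 [0.55324161 0.09450425]] 0.0483035095957413 -116.81428732301123
mid [0.57479641 0.08360939] to foot [-0.01429641 -0.06110939] -103.16740448005513
[[0.597295   0.04862902]
 [0.55437799 0.06880213]] 0.047421768576881726 -115.1758416444486
mid [0.5758365  0.05871557] to foot [-0.0153365  -0.03621557] -112.95158910130976
```

Emit:
apply_moves(
  rows=[
    [0,[-0.006,0,0],[0,0,0]],
    [0,[-0.012,0,0],[0,0,0]],
    [0,[-0.018,0,0],[0,0,0]],
    [0,[-0.023,0,0],[0,0,0]],
    [0,[-0.027,0,0],[0,0,0]],
    [0,[-0.03,0,0],[0,0,0]],
    [0,[-0.032,0,0],[0,0,0]],
    [0,[-0.032,0,0],[0,0,0]],
  ],
)

```text
time: 6.47
tool_pos: [0.6057, 0.1444, 0.0081]
orientation: [0.824, 0.566, -0.0, -0.0]
contact_force: [0.3, -0.2, 0.8]
width: 0.0009
```

```bash
python3 -c "
from h import *
st();go([.56,.022,.006],69)
for n in ('scene','top'): cv2.imwrite(f'pics/{n}6.png',env.grab_frame(n))
b=cv2.imread('pics/scene6.png')[150:300,140:330]
cv2.imwrite('pics/c6.png',cv2.resize(b,None,fx=4,fy=4,interpolation=2))"
```

```text
t 6.47 p [605.7 144.4   8.1] az 68.95 F [ 0.31 -0.21  0.82] w 0.9 q [ 0.16  0.75  1.58 -0.    0.81  0.53]
shift mm [-130.7    1.3    2.1] turn [-0.02  0.02 -0.05]
```

View pics/c6.png

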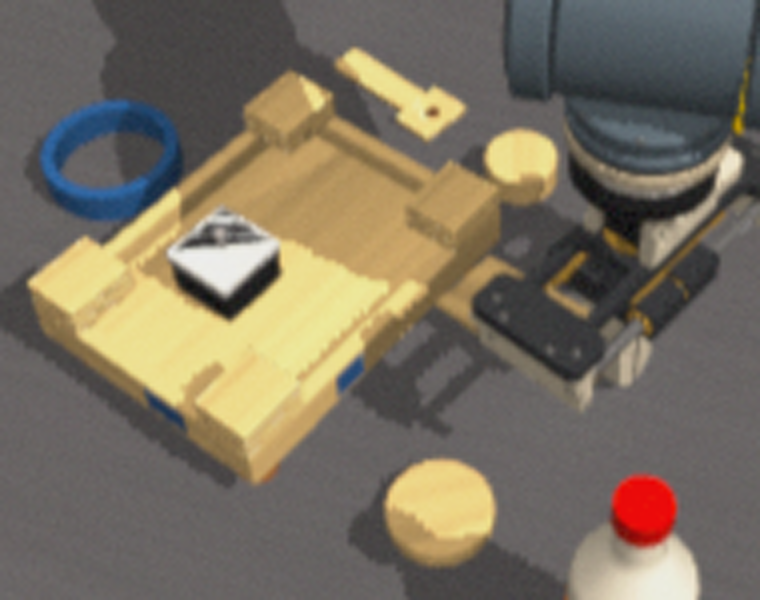

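Emit:
apply_moves(
  rows=[
    [0,[-0.004,0,0],[0,0,0]],
    [0,[-0.008,0,0],[0,0,0]],
    [0,[-0.011,0,0],[0,0,0]],
    [0,[-0.013,0,0],[0,0,0]],
    [0,[-0.013,0,0],[0,0,0]],
  ],
)

```text
time: 6.98
tool_pos: [0.6011, 0.1322, 0.0081]
orientation: [0.824, 0.566, -0.0, -0.0]
contact_force: [-0.2, -0.1, -0.3]
width: 0.0005
```

```bash
python3 -c "
from h import *
st();go([.56,.022,.006],69)"
```

```text
t 6.98 p [601.1 132.2   8.1] az 68.94 F [-0.19 -0.13 -0.32] w 0.5 q [ 0.14  0.74  1.6  -0.    0.8   0.51]
shift mm [-117.6    1.3    2.1] turn [-0.02  0.01 -0.06]
```

Emit:
apply_moves(
  rows=[
    [0,[-0.001,0,0],[0,0,0]],
    [0,[-0.002,0,0],[0,0,0]],
    [0,[-0.003,0,0],[0,0,0]],
    [0,[-0.003,0,0],[0,0,0]],
  ],
)

```text
time: 7.32
tool_pos: [0.6002, 0.1298, 0.0081]
orientation: [0.824, 0.566, -0.0, 0.0]
contact_force: [0.2, 0.6, 0.6]
width: 0.0004
```

```bash
python3 -c "
from h import *
st();go([.56,.022,.006],69)"
```

```text
t 7.32 p [600.2 129.8   8.1] az 68.96 F [0.2  0.65 0.55] w 0.4 q [ 0.14  0.74  1.61 -0.    0.8   0.5 ]
shift mm [-115.     1.2    2.1] turn [-0.    0.   -0.04]
```

Emit:
apply_moves(
  rows=[
    [0,[-0.001,0,0],[0,0,0]],
    [0,[-0.002,0,0],[0,0,0]],
    [0,[-0.002,0,0],[0,0,0]],
  ],
)

```text
time: 7.57
tool_pos: [0.5995, 0.128, 0.0082]
orientation: [0.824, 0.566, 0.0, 0.0]
contact_force: [-1.0, 0.1, 1.0]
width: 0.0006
```

Emit:
apply_moves(
  rows=[
    [0,[-0.001,0,0],[0,0,0]],
    [0,[-0.002,0,0],[0,0,0]],
    [0,[-0.002,0,0],[0,0,0]],
  ],
)

```text
time: 7.82
tool_pos: [0.5987, 0.126, 0.0081]
orientation: [0.824, 0.566, -0.0, 0.0]
contact_force: [1.2, 0.9, 0.2]
width: 0.0005
```

Emit:
apply_moves(
  rows=[
    [0,[-0.001,0,0],[0,0,0]],
    [0,[-0.002,0,0],[0,0,0]],
    [0,[-0.002,0,0],[0,0,0]],
  ],
)

```text
time: 8.07
tool_pos: [0.598, 0.1242, 0.0081]
orientation: [0.824, 0.566, -0.0, -0.0]
contact_force: [0.2, -0.1, 0.0]
width: 0.0008
```

Emit:
apply_moves(
  rows=[
    [0,[-0.001,0,0],[0,0,0]],
    [0,[-0.0015,0,0],[0,0,0]],
    [0,[-0.0015,0,0],[0,0,0]],
  ],
)

```text
time: 8.32
tool_pos: [0.5976, 0.123, 0.0081]
orientation: [0.824, 0.566, 0.0, -0.0]
contact_force: [0.8, 1.1, -0.5]
width: 0.0004
```

Emit:
apply_moves(
  rows=[
    [0,[-0.001,0,0],[0,0,0]],
    [0,[-0.002,0,0],[0,0,0]],
    [0,[-0.002,0,0],[0,0,0]],
  ],
)

```text
time: 8.57
tool_pos: [0.5971, 0.1215, 0.0083]
orientation: [0.824, 0.566, 0.001, -0.0]
contact_force: [1.2, 5.2, -0.6]
width: 0.0003
```

Emit:
apply_moves(
  rows=[
    [0,[-0.001,0,0],[0,0,0]],
    [0,[-0.002,0,0],[0,0,0]],
    [0,[-0.002,0,0],[0,0,0]],
  ],
)

```text
time: 8.82
tool_pos: [0.5963, 0.1197, 0.0082]
orientation: [0.824, 0.566, 0.001, -0.0]
contact_force: [1.5, 5.1, -1.4]
width: 0.0008
```

```bash
python3 -c "
from h import *
st();go([.56,.022,.006],69)
for n in ('scene','top'): cv2.imwrite(f'pics/{n}7.png',env.grab_frame(n))
b=cv2.imread('pics/scene7.png')[150:300,140:330]
cv2.imwrite('pics/c7.png',cv2.resize(b,None,fx=4,fy=4,interpolation=2))"
```

```text
t 8.82 p [596.3 119.7   8.2] az 68.95 F [ 1.54  5.15 -1.43] w 0.8 q [0.12 0.73 1.62 0.   0.79 0.49]
shift mm [-104.2    1.2    2.1] turn [ 0.02 -0.06 -0.05]
```

View pics/c7.png

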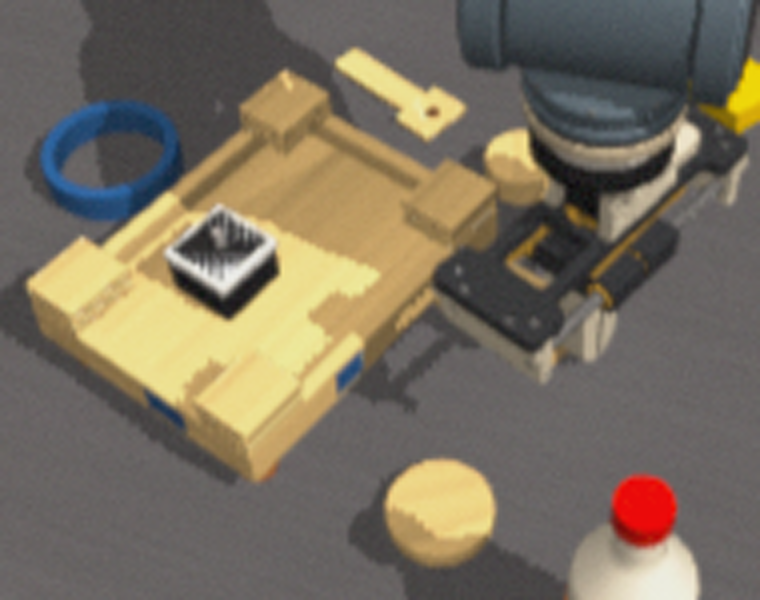

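Emit:
apply_moves(
  rows=[
    [0,[0.004,0,0],[0,0,0]],
    [0,[0.015,0,-0.01],[0,0,0]],
    [0,[0.02,0,-0.04],[0,0,0]],
    [0,[0.02,0,-0.08],[0,0,0]],
    [0,[0.01,0,-0.11],[0,0,0]],
    [0,[-0.03,0,-0.12],[0,0,0]],
    [0,[-0.065,0,-0.12],[0,0,0]],
    [0,[-0.065,0,-0.12],[0,0,0]],
  ],
)

```text
time: 9.58
tool_pos: [0.5712, 0.0545, 0.129]
orientation: [0.825, 0.565, -0.001, 0.0]
contact_force: [0.2, -0.2, 0.2]
width: 0.0002
```

```bash
python3 -c "
from h import *
st();go([.56,.021,.08],69)
for n in ('scene','top'): cv2.imwrite(f'pics/{n}8.png',env.grab_frame(n))
b=cv2.imread('pics/scene8.png')[150:300,140:330]
cv2.imwrite('pics/c8.png',cv2.resize(b,None,fx=4,fy=4,interpolation=2))"
```

```text
t 9.58 p [571.2  54.5 129. ] az 68.83 F [ 0.19 -0.22  0.16] w 0.2 q [ 0.01  0.5   1.67 -0.    0.97  0.38]
shift mm [-35.2   1.6  49. ] turn [ 0.01  0.08 -0.17]
```

View pics/c8.png

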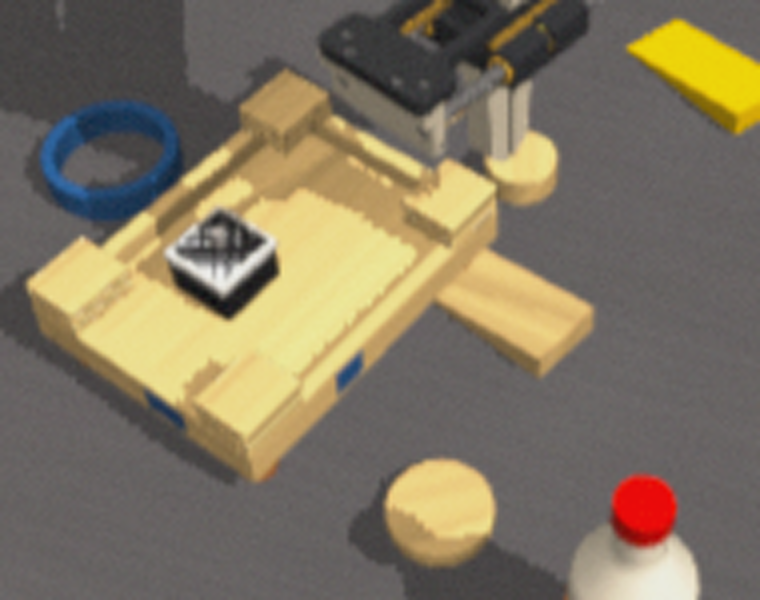

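```bash
python3 -c "
from h import *
b=cv2.imread('pics/scene8.png')[195:250,235:300]
cv2.imwrite('pics/c9.png',cv2.resize(b,None,fx=10,fy=10,interpolation=cv2.INTER_CUBIC))"
```

```text
(no output)
```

View pics/c9.png

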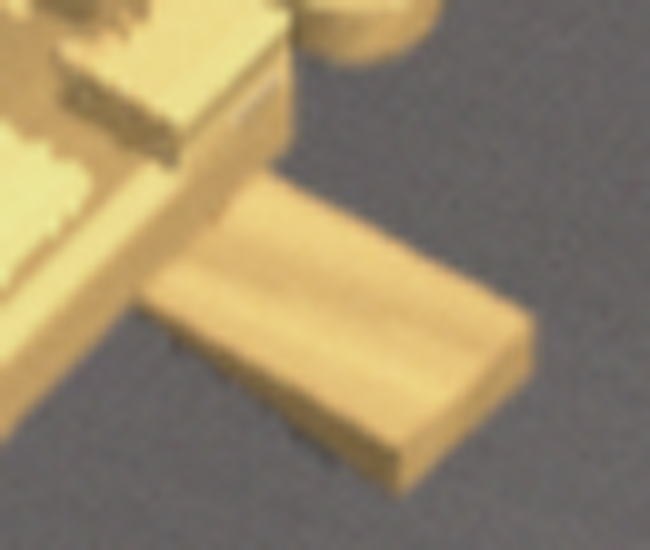

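```bash
python3 -c "
from h import *
S=lambda p:np.array(p)/10.+[235,195]-.45
w=cast('scene',S([(402,450),(535,318)]),.02)[:,:2];v=cast('scene',S([(402,492),(535,360)]),0)[:,:2]
for a in (w,v):
  d=a[0]-a[1];h=np.degrees(np.arctan2(d[1],d[0]))-90;m=a.mean(0);print(a,np.linalg.norm(d),h)
  r=np.radians(h);x=np.array([np.cos(r),np.sin(r)]);y=np.array([-x[1],x[0]])
  for f in ([.5605,.0215],[.566,.0265]): e=np.array(f)-m; print('foot in wedge',e@x-.055,e@y)
"
```

```text
[[0.6241925  0.10103811]
 [0.57680188 0.11816075]] 0.050389038811272394 -109.86522748666802
foot in wedge 0.04144842842695803 -0.007680176652928336
foot in wedge 0.034877007211318846 -0.004206500904294521
[[0.62182027 0.10067574]
 [0.57391393 0.118222  ]] 0.051018520328083905 -110.1158540391034
foot in wedge 0.04043518709759165 -0.0048403418623759855
foot in wedge 0.033848634043763794 -0.0013954443502414927
```

Emit:
apply_moves(
  rows=[
    [0,[-0.018,0,0.02],[0,0,0]],
    [0,[-0.034,0.001,0.04],[0,0,0]],
    [0,[-0.034,0.001,0.05],[0,0,0]],
    [0,[-0.034,0.001,0.056],[0,0,0]],
    [0,[-0.034,0.001,0.058],[0,0,0]],
    [0,[-0.034,0.001,0.058],[0,0,0]],
  ],
)

```text
time: 10.18
tool_pos: [0.5617, 0.0274, 0.0704]
orientation: [0.824, 0.567, -0.0, -0.0]
contact_force: [0.1, 0.8, 0.6]
width: 0.0005
```

Emit:
apply_moves(
  rows=[
    [0,[0,0,0.001],[0,0,0]],
    [0,[0,0,0.001],[0,0,0]],
  ],
)

```text
time: 10.35
tool_pos: [0.5621, 0.0275, 0.0702]
orientation: [0.824, 0.567, 0.0, 0.0]
contact_force: [-5.9, 0.1, 10.7]
width: 0.0005
```

Emit:
apply_moves(
  rows=[
    [0,[0,0,0.0005],[0,0,0]],
    [0,[0,0,0.0005],[0,0,0]],
    [0,[0,0,0.0005],[0,0,0]],
    [0,[0,0,0.0005],[0,0,0]],
  ],
)

```text
time: 10.68
tool_pos: [0.5621, 0.0276, 0.0701]
orientation: [0.824, 0.567, 0.0, 0.0]
contact_force: [-6.8, 0.2, 15.0]
width: 0.0006
```

```bash
python3 -c "
from h import *
st()
for n in ('scene','top'): cv2.imwrite(f'pics/{n}9.png',env.grab_frame(n))
b=cv2.imread('pics/scene9.png')[150:300,140:330]
cv2.imwrite('pics/c10.png',cv2.resize(b,None,fx=4,fy=4,interpolation=2));st()"
```

```text
t 10.68 p [562.1  27.6  70.1] az 69.02 F [-6.78  0.19 15.01] w 0.6 q [-0.03  0.57  1.73  0.    0.84  0.33]
t 10.78 p [562.1  27.6  70.1] az 69.02 F [-6.9   0.48 15.26] w 0.7 q [-0.03  0.57  1.73  0.    0.84  0.33]
```

View pics/c10.png

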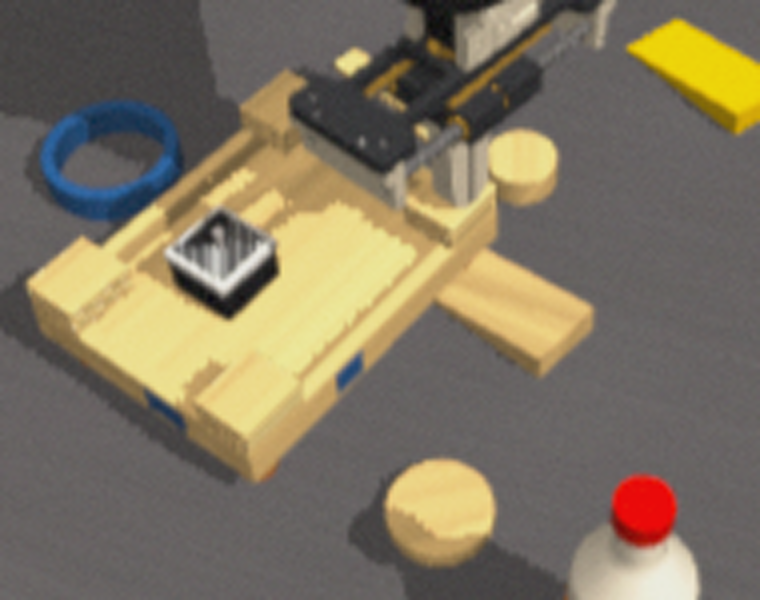

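Emit:
apply_moves(
  rows=[
    [0,[0,0,0],[0,0,0]],
    [0,[0,0,0],[0,0,0]],
    [0,[0,0,-0.001],[0,0,0]],
    [0,[0,0,-0.003],[0,0,0]],
    [0,[0,0,-0.012],[0,0,0]],
    [0,[0,0,-0.035],[0,0,0]],
    [0,[0,0,-0.07],[0,0,0]],
    [0,[-0.03,0,-0.1],[0,0,0]],
  ],
)

```text
time: 11.45
tool_pos: [0.5521, 0.0016, 0.1703]
orientation: [0.823, 0.567, 0.001, 0.0]
contact_force: [1.6, 0.0, 0.6]
width: 0.0006
```

Emit:
apply_moves(
  rows=[
    [0,[-0.03,0,-0.01],[0,0,0]],
    [0,[-0.06,0,-0.02],[0,0,0]],
    [0,[-0.09,0,-0.02],[0,0,0]],
    [0,[-0.12,0,-0.02],[0,0,0]],
    [0,[-0.15,0,-0.02],[0,0,0]],
    [0,[-0.18,0,-0.02],[0,0,0]],
    [0,[-0.2,0,-0.02],[0,0,0]],
    [0,[-0.2,0,-0.02],[0,0,0]],
  ],
)

```text
time: 12.12
tool_pos: [0.4785, -0.1903, 0.1888]
orientation: [0.825, 0.565, 0.0, 0.001]
contact_force: [0.6, -0.2, -0.1]
width: 0.0004
```

```bash
python3 -c "
from h import *
st()
for n in ('scene','top'): cv2.imwrite(f'pics/{n}10.png',env.grab_frame(n))
a=cv2.imread('pics/top10.png')[95:245,185:365];b=cv2.imread('pics/scene10.png')[150:300,140:320]
cv2.imwrite('pics/c11.png',cv2.resize(np.hstack([a,b]),None,fx=2.2,fy=2.2,interpolation=2))
cv2.imwrite('pics/c12.png',cv2.resize(a,None,fx=4,fy=4,interpolation=2))"
```

```text
t 12.12 p [ 478.5 -190.3  188.8] az 68.82 F [ 0.56 -0.18 -0.08] w 0.4 q [-0.47  0.32  1.77 -0.    1.04 -0.1 ]
```

View pics/c11.png

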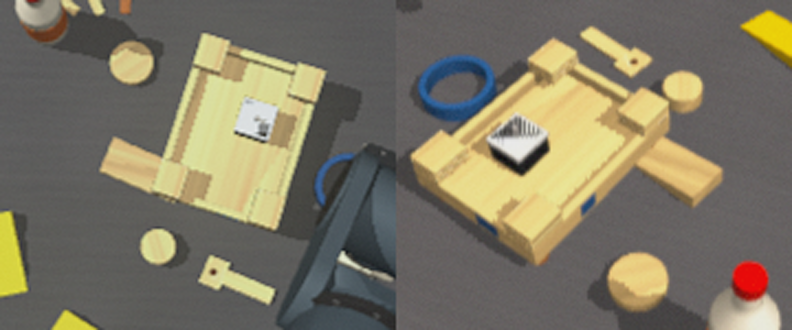

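View pics/c12.png

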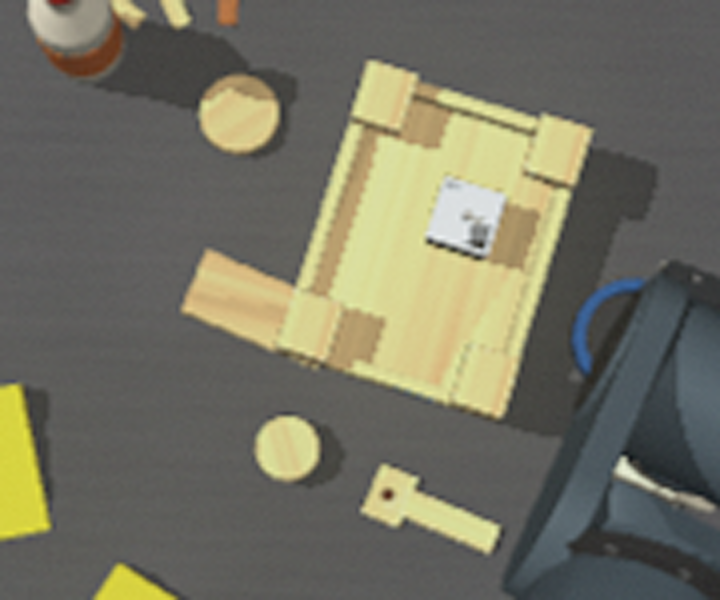

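```bash
python3 -c "
from h import *
T=lambda p:np.array(p)/4.+[185,95]-.375
R,t,th,e=case_fit('top',T([(275,347),(370,60),(592,128),(501,415)]));print(t,np.degrees(th),e*1e3);f=R@[-.09,.065]+t;print(f)
a=cast('top',T([(205,250),(181,312)]),.02)[:,:2];d=a[1]-a[0]
h=np.arctan2(d[1],d[0])+np.pi/2
x=np.array([np.cos(h),np.sin(h)]);x=x if x[1]<0 else -x;y=np.array([-x[1],x[0]]);q=f-a.mean(0);print(np.linalg.norm(d),x,q@x-.055,q@y)
"
```

```text
[ 0.62644822 -0.06844906] -16.346741009840873 [1.21774826 1.5909874  0.33868522 1.83278683]
[0.55838061 0.01925385]
0.05001094372924872 [-0.33217428 -0.94321803] 0.04172063972842389 -0.006780038811895871
```

```bash
python3 -c "
from h import *
print(env.hand_in());st()"
```

```text
the job is handed in; nothing more can be done
None
the job is handed in; nothing more can be done
```

The job is handed in at about 12.2 s of the 58 s; no verdict was reported. I pressed the short corner, slid the wedge under its foot until it was snug, pressed the same corner again and backed the arm off.

- **First press:** the corner went down about 5 mm at 6 to 15 N and came back level when released.
- **Wedge:** the push rose to about 5 N and I stopped there. The last top view puts the foot about 42 mm along the wedge from its middle towards the thin edge, and 7 mm off its middle line.
- **Second press:** I held about 15 N for roughly 0.4 s. The fingers went down only about 0.3 mm in all, so the case no longer rocks.
- **Case:** it shifted about 2 mm. The surrounding things I could see showed no visible movement; in the last top view the arm partly hid the tape roll.

**Disagreements and gaps:**
- The two cameras differed by 5 to 8 mm on the case and wedge, and I trusted the top view.
- I could not measure the contact between wedge and foot after letting go. That they still touch is inferred from the push force and the firm second press.

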